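Swap the cap catchers and clamp the freshly glued one

ROBOT

A 6-joint arm with a two-finger parallel gripper is mounted at the origin on the work surface. World frame = base frame: x ahead of the robot, y to its left, z up, the work surface at z = 0. Lengths are in mm, angles in rad, forces in N, time in s.
With the tool pointing down it reaches from about 350 to 800 mm from the base axis. Payload 7.3 kg.
Tool frame: the origin (TCP) lies midway between the tips of the shut fingers; the grasp point (between the pads) lies 19 mm behind it (arm.pinch_z is the distance from the TCP to the grasp point, in mm); z points along the fingers, y is the direction in which the jaws open and shut (so a half turn about z gives the same grasp; the last joint's range is limited). The gripper opens to 85 mm and grips with 20 to 120 N. Pads are 22 mm wide; open, the fingers measure 114 mm over their backs; the gripper's body (76 mm by 85 mm) begins 54 mm behind the grasp point. The pads swing forward as they close: fully open they stand 13 mm farther back than shut.
Start: joints at [-1.369, 0.342, 1.524, -0, 1.275, -0.146], TCP at [178.96, -493.581, 192.122] pointing down, gripper open.
Joint ranges: [-2.53, 2.53], [-0.77, 2.02], [0.04, 2.7], [-1, 4.14], [0.28, 2.66], [-3.11, 3.11]. Speed limits (rad/s): [2.57, 2.57, 3.14, 3.14, 3.14, 3.14].

INTERFACE

Orientations are given as a unit quaternion [x, y, z, w].
In Python, from cell import arm gives the robot as it stands.
- The arm moves only by the tool drive_tool, never from a script. Its argument "plan" is a list of rows, each an object with "travel": the shift along the world's x, y, z in mm, a list of three; "delta_rot": the turn, a rotation vector about the world's x, y, z in degrees, a list of three. A call has 1 to 5 rows; each row is the pose to reach, as a shift and turn from the pose measured when the call began; what a row does not reach only later rows make up. A row lasts 1/12 s, in which the tool goes at most 41.7 mm and 7.16 degrees, less where a joint would pass 70% of its speed; a pose out of reach is approached as far as the arm can. A call with a gripper value outside its range is refused whole. "claw" is the opening, from 0 (shut) to 1 (fully open), set as the call begins (left out, the last holds). The fingers move at their own pace and stop on an object; "force" is the grip in N (left out, the last holds). Time passes only in rows, so rows that repeat a pose let the fingers close. It gives the time, the measured TCP pose, the force and the opening at its end, in the units of the state.
- arm.get_state(): the state, without advancing time (a new reading comes with each control period).
- arm.grab_frame(name): name is "side" or "top"; returns a dict with "pixels" (400x640x3 uint8, blue, green, red), "fx", "fy", "cx", "cy" (pixels), "D" ([k1, k2, p1, p2, k3] as OpenCV has them; the pictures are not rectified), "extrinsics" (4x4, takes a point from camera to world coordinates). Camera axes: x right, y up, looking along -z (the intrinsics and any distortion apply to the point x, -y, -z); pixel columns grow to the right and rows downward; lengths in mm; the calibration is good to about 2 mm. A picture is of the moment at which its call begins. There is no depth.
- arm.hand_in(): hands the job in, once; it reports no verdict.
The state is a dict: "t": time; "joints": joint angles; "joint_vel": joint speeds; "joint_torque": joint torques, N m; "tool_pos": TCP position; "tcp_rot": TCP orientation; "force": force on the tool from outside, world axes, zero at the start; "ft_torque": the same for the moment, N m; "grip_width": finger opening in mm.
Only numpy, scipy, OpenCV 4.12 (cv2) and the standard library are available. Lean on these libraries where they do the work, as an engineer would, in place of code of your own. Each camera call takes 0.05 s, during which the arm holds its last target. There are 200 camera calls.

TASK

The dark cap catcher in the pump clamp has set: swap it with the freshly glued pale one on the cork coaster, so that the pale one stands square and centred between the jaws and the dark one stands upright on the coaster. Then pump the clamp's orange trigger until the sprung pad presses on the pale catcher and holds it against the fixed jaw, with its spring partly but not fully squeezed in, so the glue joint is not crushed; move the jaw only with the trigger and leave the tray and its things alone. Finish while holding: keep the trigger squeezed in the gripper and do not let go.

Things in the scene. Friction and masses are not known exactly. Their poses are not given: they have to be found in the camera images.
- clamp: blue caulk-gun style pump clamp on a grey board 260 x 90 x 18 mm, fixed. Origin: centre of the board's underside; +x: the way the jaw advances. Bed = board top (z 18 mm), no side guides, free from x = 34 mm (pad at jaw 0) to 108 mm (fixed jaw), centre line y = 0. Blue housing: x -98 to -12, y +-20, z up to 99 mm; above it stand the black handle and, before it, the orange trigger
- handle (a point): centre of the fixed black handle at trigger-bar height (clamp x -75, z 145 mm); axes as clamp. The handle is 12 mm thick in x, 34 wide, top at z 166 mm. To pump, straddle handle and trigger from above, closing along clamp x: one finger behind the handle, one before the bar. Both together measure 52 mm with the trigger released, 33 mm fully squeezed; then their middle is 11 mm to +x of this point
- anvil: fixed jaw at the far end of the clamp: blue block 16 x 50 x 50 mm with a rubber face, standing on the board. Origin: bottom centre of its clamping face (clamp x = 108 mm, z = 18 mm)
- jaw (a joint): advance of the toothed rod and jaw plate to the fixed jaw, 0 to 0.060 m; starts at 0 to 0.010. Stays where it is left (13 N friction); the ratchet never draws it back. It advances only during squeezes: 8 mm for each full squeeze and release (two 4 mm teeth; the first may give 4 to 11 mm), the last squeeze may be partial
- pad (a joint): how far the pad is pushed back against its spring into the jaw plate, 0 (free) to 0.014 m (fully squeezed in: the catcher is crushed from then on). The spring gives 0.7 N per mm
- pad_face: orange sprung pad of the moving jaw, 8 x 40 x 36 mm (x, y, z), on a red stem with a steel spring. Origin: centre of its back face; its pressing face is 8 mm further along clamp x, centred 44 mm above the table. The pressing face is at clamp x = 34 mm + jaw - pad
- trigger (a joint): orange trigger, 0 (released, leaning forward) to 0.36 rad (fully squeezed). A spring opens it (about 2 N at the bar at 0, 4 N at 0.36). A squeeze takes up to about 17 N at the bar: grip with 25 to 40 N. It drives the rod after up to 3.5 mm (0.11 rad) of idle motion; let it open fully each time so that the pawl takes the next teeth
- trigger_bar: orange round bar on top of the trigger, 14 mm thick, 40 mm long along clamp y. Origin: the trigger's pivot (clamp x -45, z 92 mm), turning with the trigger; the bar's centre is 54 mm from it, at clamp x = -45 + 54 sin(0.17 - angle) mm, z about 145 mm
- fresh: pale wooden bottle-cap catcher, freshly glued: block 40 x 36 x 52 mm (x, y, z), about 90 g, a round dark magnet in each end face (+x and -x), green stripe on top. Origin: centre of its underside. Starts on the coaster. Between the jaws its end faces must face pad and fixed jaw (either way round)
- dry: dark wooden bottle-cap catcher, already set, same size and make with a black stripe on top. Origin: centre of its underside. It starts standing loose on the clamp's bed between pad and fixed jaw, end faces towards them
- coaster: round cork coaster, diameter 90 mm, 5 mm thick, fixed on the table. Origin: centre of its underside. The table between coaster and clamp is bare and free for setting a block aside
- tray: rattan-edged tray 155 x 315 mm, 32 mm high, beyond the work area, fixed; holds a trinket box, carabiner, torch, magnet and bottle cap. Not to be touched. Origin: centre of its underside
- trinket_box: glass trinket box with green lid, 54 x 54 x 34 mm, in the tray; leave alone
- carabiner: aluminium carabiner, 59 x 36 x 8 mm, in the tray; leave alone
- torch: red torch, 76 x 22 x 15 mm, in the tray; leave alone
- magnet: round grey ceramic magnet, 28 mm diameter, 6 mm thick, in the tray; leave alone
- bottle_cap: steel bottle cap, 32 mm diameter, 7 mm high, in the tray; leave alone
There are look-alikes about, which are no part of the job. What is meant by the dry is not pink, and is the larger of those in its own colour.

How it is judged (in metres and radians):
On the way, in this order (a step that is already met when the one before it is completed fails the run):
1. the catchers are swapped: the pale one stands let go on the bed between the jaws, the pad not yet on it, the dark one stands let go on the coaster (x of fresh in the frame of clamp between 0.05 and 0.09 m and y of fresh in the frame of clamp between -0.012 and 0.012 m and height (world z) of fresh below 0.021 m and angle between each of fresh, dry's own z axis and vertical below 0.1 rad and horizontal distance between dry and coaster below 0.025 m and height (world z) of dry below 0.009 m and contact force between the fingers and fresh below 0.1 N and contact force between the fingers and dry below 0.1 N and contact force between pad_face and fresh below 0.3 N and value of joint trigger below 0.1 rad), for 0.2 s.
2. the fingers squeeze the trigger (value of joint trigger above 0.15 rad and contact force between the fingers and trigger_bar above 1 N).
At the end, for the whole second after the job is handed in: Pad presses pale catcher (over 1.5 N, spring in 2 to 13.5 mm) on fixed jaw (over 1 N), upright on bed, within 14 mm of centre line, square within 0.12 rad; dark one upright, within 25 mm of coaster centre; gripper presses trigger bar (over 1.5 N), trigger beyond 0.1 rad; neither catcher held (contact force between pad_face and fresh above 1.5 N and contact force between anvil and fresh above 1 N and value of joint pad between 0.002 and 0.0135 m and contact force between the fingers and trigger_bar above 1.5 N and value of joint trigger above 0.1 rad and y of fresh in the frame of clamp between -0.014 and 0.014 m and angle between the x axis of fresh and the x axis of clamp, either way round below 0.12 rad and angle between each of fresh, dry's own z axis and vertical below 0.1 rad and height (world z) of fresh below 0.022 m and linear speed of each of fresh, dry below 0.02 m/s and contact force between the fingers and fresh below 0.1 N and horizontal distance between dry and coaster below 0.025 m and height (world z) of dry below 0.009 m); the arm keeps its last pose, push and grip.
It fails at once if the catcher is crushed: the pad is fully squeezed in and presses with more than 20 N (contact force between pad_face and fresh above 20 N).
It fails at once if the jaw is pushed by hand instead of with the trigger (contact force between the fingers and pad_face above 8 N).
It fails at once if something in the tray is disturbed (distance of any of trinket_box, carabiner, torch, magnet, bottle_cap from where it was at the start of the episode above 0.02 m).
It fails at once if the tray is touched (contact force between the arm and tray above 2 N).
It also fails if it takes over 67 s, if anything falls off the work surface, if the arm or the gripper's body presses on something with over 40 N, if the wrist force passes 120 N, or if a joint passes its speed limit or range.

## Working session

There is one attempt and no reset: what is moved stays moved. The work goes in short steps, Python scripts to look and compute and a tool call to move; the robot and the scene stay as the last step left them, time stands still between calls to the robot, and variables do not carry over. Pictures are saved under pics/ and viewed, about 8 in all and at most 12, crops included, and the job is handed in when it is done.

Besides the shell and the picture viewer there is one more tool, called as a command line: name --argument value ..., lists and objects as JSON in quotes. drive_tool: Moves the arm, as the interface text tells. Its arguments: {"type":"object","properties":{"plan":{"type":"array"},"claw":{"type":"number"},"force":{"type":"number"}},"required":["plan"]}

```bash
ls; mkdir -p pics
cat > h.py <<'E'
import numpy as np, cv2, json
from cell import arm
def grab(n,save=None):
    f=arm.grab_frame(n); f['pixels']=np.array(f['pixels'],dtype=np.uint8)
    if save: cv2.imwrite('pics/'+save,f['pixels']); 
    return f
def KM(f): return np.array([[f['fx'],0,f['cx']],[0,f['fy'],f['cy']],[0,0,1.]]),np.array(f['D'],float)
def ray(f,uv,z):
    K,D=KM(f);E=np.array(f['extrinsics'])
    p=cv2.undistortPoints(np.array(uv,float).reshape(-1,1,2),K,D).reshape(-1,2)
    d=np.c_[p[:,0],-p[:,1],-np.ones(len(p))]@E[:3,:3].T; o=E[:3,3]
    return o+d*((z-o[2])/d[:,2])[:,None]
def proj(f,P):
    K,D=KM(f);E=np.array(f['extrinsics'])
    q=(np.array(P,float)-E[:3,3])@E[:3,:3]*[1,-1,-1]
    return cv2.projectPoints(q,np.zeros(3),np.zeros(3),K,D)[0].reshape(-1,2)
E
python3 - <<'E'
from h import *
for n in ('top','side'):
    f=grab(n,n+'0.png'); print(n,np.round(f['extrinsics'],3).tolist(),f['fx'],f['D'])
print(arm.get_state())
E
```

```text
pics
top [[0.166, 0.966, -0.199, 393.255], [-0.986, 0.164, -0.029, -67.855], [0.005, 0.201, 0.98, 1091.754], [0.0, 0.0, 0.0, 1.0]] 456.2516435242801 [-0.03819756  0.          0.          0.          0.        ]
side [[0.985, 0.122, -0.121, 511.479], [-0.172, 0.7, -0.693, -587.927], [-0.0, 0.704, 0.71, 656.93], [0.0, 0.0, 0.0, 1.0]] 373.1394904092257 [0.01717373 0.         0.         0.         0.        ]
{'t': 0.1, 'joints': array([-1.36897605e+00,  3.42670244e-01,  1.52490776e+00,  4.56451019e-06,
        1.27536473e+00, -1.46011768e-01]), 'joint_vel': array([ 1.14700248e-03, -1.24863320e-03, -1.62951968e-03, -6.19690829e-04,
       -6.22591983e-04,  8.04563137e-05]), 'joint_torque': array([ 1.48282230e-03, -4.34446442e+01, -2.46492040e+01, -1.19202246e-04,
        4.67189035e-03, -1.61339518e-06]), 'tool_pos': array([ 178.88893689, -493.16572609,  191.49134336]), 'tcp_rot': array([ 9.84914581e-01,  1.73039918e-01, -1.66519299e-05, -6.74836955e-04]), 'force': array([0.13878463, 0.21909773, 0.63095162]), 'ft_torque': array([ 0.04406229, -0.01436874,  0.01491852]), 'grip_width': 85.04950213591253}
```

View pics/top0.png

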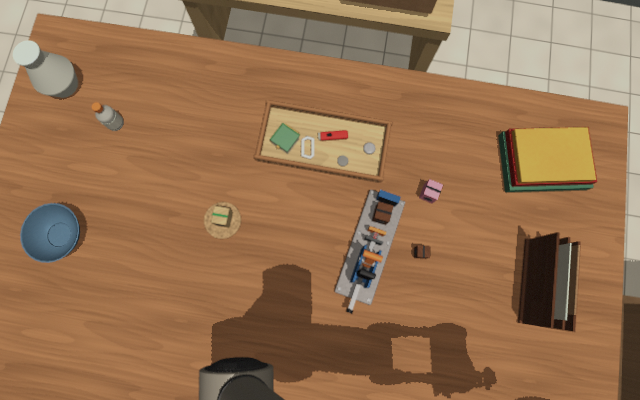

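View pics/side0.png

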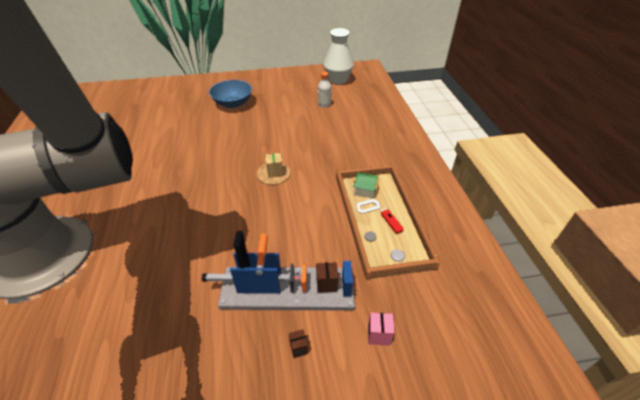

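The top view shows the coaster at about (222,221) with the pale catcher at (220,215), and the clamp from (357,300) to (390,195) with the dark catcher at (384,212). The pink block and the small dark block are decoys. I'll enlarge the clamp and coaster area next.

Run:
```python
from h import *
t=cv2.imread('pics/top0.png'); 
a=cv2.resize(t[185:315,330:412],None,fx=4.6,fy=4.6,interpolation=cv2.INTER_CUBIC)
b=cv2.resize(t[190:250,195:250],None,fx=7,fy=7,interpolation=cv2.INTER_CUBIC)
c=np.zeros((600,790,3),np.uint8); c[:a.shape[0],:a.shape[1]]=a[:600]; c[:b.shape[0],400:400+b.shape[1]]=b
cv2.imwrite('pics/crop0.png',c)
```

```text
(no output)
```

View pics/crop0.png

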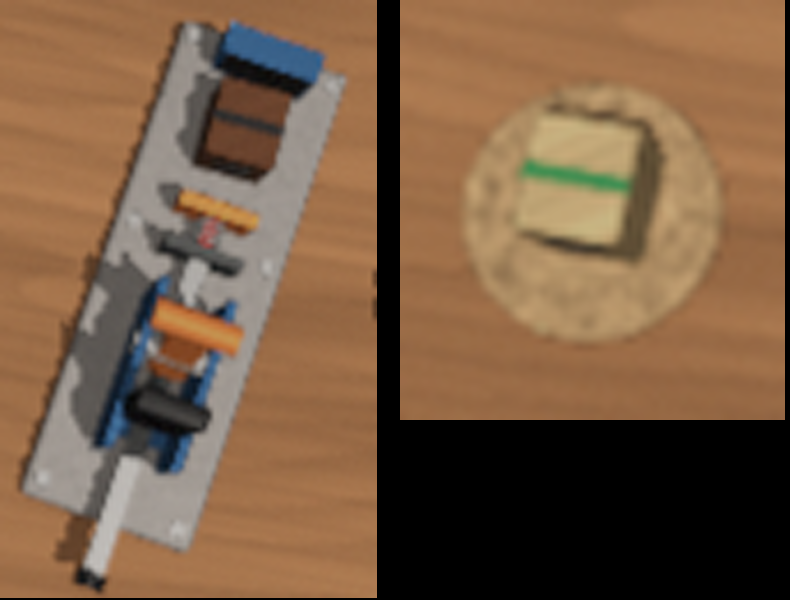

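```bash
cat >> h.py <<'E'
def clampfit(C):
    # C: 4 world board corners order (+x+y),(+x-y),(-x-y),(-x+y)
    m=np.array([[130,45],[130,-45],[-130,-45],[-130,45.]]);c=C[:,:2].mean(0)
    z=(m[:,0]-1j*m[:,1])@((C[:,0]-c[0])+1j*(C[:,1]-c[1])); yaw=np.angle(z)
    R=np.array([[np.cos(yaw),-np.sin(yaw)],[np.sin(yaw),np.cos(yaw)]])
    return c,yaw,m@R.T+c-C[:,:2]
E
python3 - <<'E'
from h import *
import pickle
f=grab('top'); s=grab('side'); 
for n,x in(('top',f),('side',s)): pickle.dump({k:x[k] for k in x if k!='pixels'},open(n+'.pkl','wb'))
A=lambda p,o,k,b:[((u-b+.5)/k-.5+o[0],(v+.5)/k-.5+o[1]) for u,v in p]
C=ray(f,A([(183,22),(345,75),(187,550),(22,490)],(330,185),4.6,0),18)
c,yaw,r=clampfit(C);print('clamp',c,np.degrees(yaw),r)
R=np.array([[np.cos(yaw),-np.sin(yaw)],[np.sin(yaw),np.cos(yaw)]])
D=ray(f,A([(222,80),(292,97),(264,180),(197,165)],(330,185),4.6,0),70);print('dry top',D[:,:2], (D[:,:2].mean(0)-c)@R)
F=ray(f,A([(545,110),(645,125),(622,248),(518,232)],(195,190),7,400),57);print('fresh',F,F.mean(0))
print('edges',np.linalg.norm(np.diff(F,axis=0,append=F[:1]),axis=1),np.degrees([np.arctan2(*(F[0]-F[3])[1::-1]),np.arctan2(*(F[1]-F[2])[1::-1])]), 'stripe')
S=ray(f,A([(523,168),(630,185)],(195,190),7,400),57);v=S[0]-S[1];print(np.degrees(np.arctan2(v[1],v[0])))
co=ray(f,A([(463,212),(721,212),(592,82),(592,343)],(195,190),7,400),5);print('coaster',co)
# refine clamp in side view: projected board corners
m=np.array([[130,45],[130,-45],[-130,-45],[-130,45.]])@R.T+c
print(proj(s,np.c_[m,[18]*4]))
fc=F.mean(0)[:2];print('side fresh top',proj(s,[[*fc,57]]), 'coaster',proj(s,[[*co.mean(0)[:2],5]]))
print('dry top side', proj(s,[[*D.mean(0)[:2],70]]))
E
```

```text
clamp [ 518.36556404 -181.70285549] -10.238035976041644 [[ 2.71406575  0.31262514]
 [ 0.5834724  -0.55457486]
 [-1.90909616 -1.12869797]
 [-1.38844198  1.37064769]]
dry top [[ 613.1135301  -179.68235348]
 [ 610.42411158 -215.19383668]
 [ 566.93434332 -207.10517726]
 [ 568.81580925 -173.47682455]] [72.48023969  0.73246734]
fresh [[545.42846017 187.92614061  57.        ]
 [546.04276965 154.32799995  57.        ]
 [504.75502367 153.45091264  57.        ]
 [504.19505644 188.15648501  57.        ]] [525.10532748 170.96538455  57.        ]
edges [33.60375622 41.29706103 34.71008955 41.23404712] [-0.32007119  1.21696746] stripe
90.59698628252752
coaster [[513.3778847  221.20597201   5.        ]
 [528.31687567 133.50097215   5.        ]
 [565.48334275 186.73911567   5.        ]
 [476.60060226 168.01138213   5.        ]]
[[351.00248171 265.7170568 ]
 [353.70094295 305.53178094]
 [215.76698854 304.94028769]
 [224.56335045 265.1851292 ]]
side fresh top [[272.47738501 157.71854888]] coaster [[272.41747257 171.74264395]]
dry top side [[323.33843674 269.12243168]]
```

Run:
```python
from h import *
t=cv2.imread('pics/side0.png')
a=cv2.resize(t[225:315,195:365],None,fx=4.6,fy=4.6,interpolation=cv2.INTER_CUBIC)
b=cv2.resize(t[145:190,245:305],None,fx=4,fy=4,interpolation=cv2.INTER_CUBIC)
c=np.zeros((600,790,3),np.uint8); c[:a.shape[0],:782]=a[:,:782]; c[415:595,:240]=b
cv2.imwrite('pics/crop1.png',c)
```

```text
(no output)
```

View pics/crop1.png

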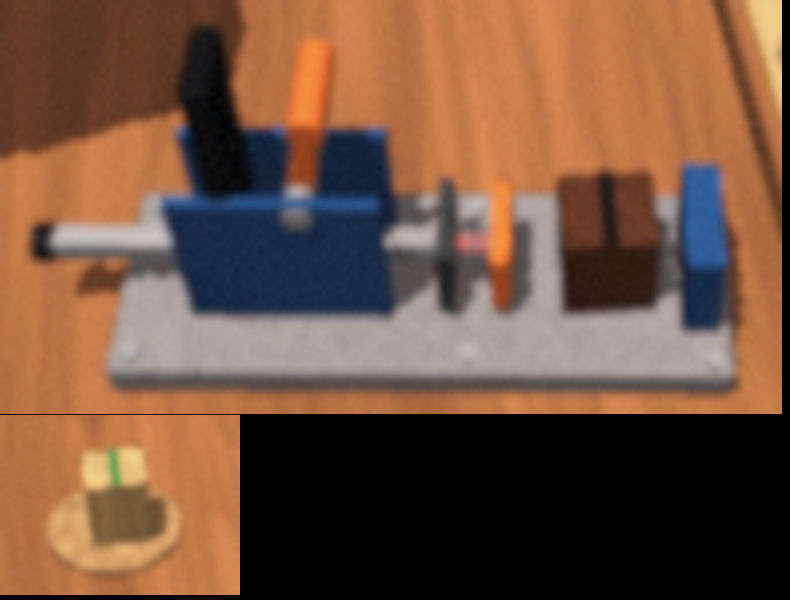

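Run:
```python
from h import *
import pickle
from scipy.optimize import least_squares
f=pickle.load(open('top.pkl','rb'));s=pickle.load(open('side.pkl','rb'))
A=lambda p,o,k,b=(0,0):np.array([((u-b[0]+.5)/k-.5+o[0],(v-b[1]+.5)/k-.5+o[1]) for u,v in p])
box=lambda a,b:np.array([[a,b],[a,-b],[-a,-b],[-a,b]])
def pose(p,m,z):
    R=np.array([[np.cos(p[2]),-np.sin(p[2])],[np.sin(p[2]),np.cos(p[2])]]);return np.c_[m@R.T+p[:2],np.full(len(m),z)]
def fit(name,m,z,T,iT,S,iS,p0):
    M=lambda p:pose(p,m,z)
    for lab,wT,wS in(('top',1,0),('side',0,1),('both',1,1)):
        fun=lambda p:np.r_[wT*(proj(f,M(p)[iT])-T).ravel(),wS*(proj(s,M(p)[iS])-S).ravel()]
        r=least_squares(fun,p0,x_scale=[1,1,.01]);print(name,lab,r.x[:2].round(1),np.degrees(r.x[2]).round(2),'rms',np.sqrt(2*r.cost/len(r.fun)).round(2))
    return r.x
o1=(330,185);o2=(195,225)
c=fit('clamp',box(130,45),18,A([(183,22),(345,75),(187,550),(22,490)],o1,4.6),[0,1,2,3],A([(733,377),(110,375),(147,193)],o2,4.6),[1,2,3],[518,-181,-.18])
an=fit('anvil',np.array([[124,25],[124,-25],[108,-25],[108,25]]),68,A([(233,22),(324,52),(316,82),(222,50)],o1,4.6),[0,1,2,3],A([(682,166),(718,166),(724,232),(684,232)],o2,4.6),[3,0,1,2],c)
d=fit('dry',box(20,18),70,A([(222,80),(292,97),(264,180),(197,165)],o1,4.6),[0,1,2,3],A([(558,178),(655,177),(657,236),(565,239)],o2,4.6),[3,0,1,2],[590,-195,-.18])
fr=fit('fresh',box(20,18),57,A([(545,110),(645,125),(622,248),(518,232)],(195,190),7,(400,0)),[0,1,2,3],A([(84,450),(145,447),(148,484),(88,488)],(245,145),4,(0,415)),[3,0,1,2],[525,170,0])
```

```text
clamp top [ 518.5 -181.7] -10.25 rms 0.46
clamp side [ 521.4 -184.5] -10.25 rms 0.57
clamp both [ 520. -183.] -10.19 rms 0.96
anvil top [ 517.8 -184.4] -9.43 rms 0.2
anvil side [ 521.5 -173.4] -11.44 rms 1.96
anvil both [ 519.7 -178.7] -10.52 rms 2.3
dry top [ 589.8 -193.9] -6.98 rms 0.59
dry side [ 596.3 -195.9] -7.98 rms 0.84
dry both [ 593.8 -195. ] -7.47 rms 1.54
fresh top [525.1 171. ] 0.58 rms 0.25
fresh side [528.2 170.8] -2.65 rms 0.25
fresh both [526.5 170.9] -0.54 rms 0.61
```

drive_tool --plan '[{"travel": [30, 22, 2], "delta_rot": [0, 0, -5.8]}, {"travel": [60, 44, 4], "delta_rot": [0, 0, -11.6]}, {"travel": [90, 66, 6], "delta_rot": [0, 0, -17.4]}, {"travel": [120, 88, 8], "delta_rot": [0, 0, -23.2]}, {"travel": [150, 110, 10], "delta_rot": [0, 0, -29]}]' --claw 1 --force 40

```text
t: 0.62
tool_pos: [329.9, -382.0, 201.7]
tcp_rot: [0.997, -0.082, 0.0, -0.001]
force: [0.7, -0.5, 0.5]
grip_width: 85.6
```

drive_tool --plan '[{"travel": [30, 22, 0], "delta_rot": [0, 0, 0]}, {"travel": [60, 44, 0], "delta_rot": [0, 0, 0]}, {"travel": [90, 66, 0], "delta_rot": [0, 0, 0]}, {"travel": [120, 88, 0], "delta_rot": [0, 0, 0]}, {"travel": [150, 110, 0], "delta_rot": [0, 0, 0]}]'

```text
t: 1.03
tool_pos: [481.2, -270.6, 201.6]
tcp_rot: [0.997, -0.082, -0.0, -0.001]
force: [0.6, -1.3, 0.4]
grip_width: 85.3
```

drive_tool --plan '[{"travel": [35, 23, 0], "delta_rot": [0, 0, 0]}, {"travel": [70, 46, 0], "delta_rot": [0, 0, 0]}, {"travel": [105, 70, 0], "delta_rot": [0, 0, 0]}, {"travel": [112, 76, -30], "delta_rot": [0, 0, 0]}, {"travel": [112, 76, -65], "delta_rot": [0, 0, 0]}]'

```text
t: 1.45
tool_pos: [597.5, -192.3, 137.8]
tcp_rot: [0.997, -0.08, 0.003, 0.0]
force: [0.4, -0.5, -0.4]
grip_width: 85.6
```

Run:
```python
from h import *
print(arm.get_state()['tool_pos'])
s=grab('side')['pixels'];t=grab('top')['pixels']
a=cv2.resize(s[190:320,190:370],None,fx=3,fy=3,interpolation=cv2.INTER_CUBIC)
b=cv2.resize(t[170:310,340:420],None,fx=3,fy=3,interpolation=cv2.INTER_CUBIC)
c=np.zeros((430,790,3),np.uint8);c[:390,:540]=a;c[:420,545:785]=b
cv2.imwrite('pics/p1.png',c)
```

```text
[ 597.49771275 -192.29569635  137.7751931 ]
```

View pics/p1.png

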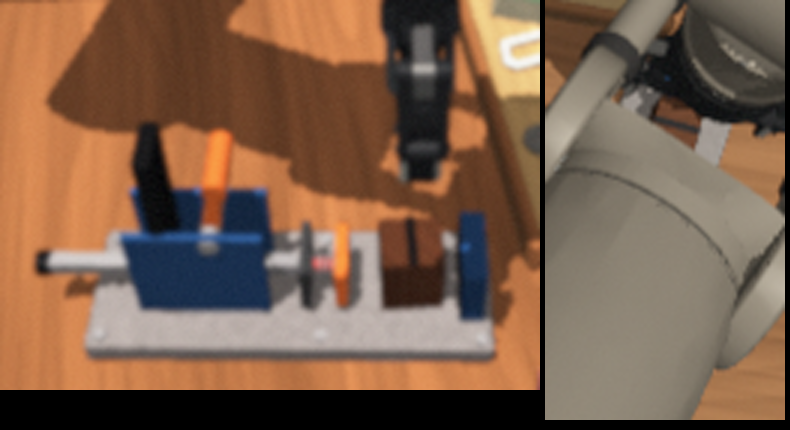

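Run:
```python
from h import *
import pickle
s=pickle.load(open('side.pkl','rb'))
p=np.array(arm.get_state()['tool_pos'])
for w in (45,50):
  for z in (0,13): print(w,z,proj(s,[p+[-.163*w,-.987*w,z]]))
print(proj(s,[[593.5,-195,70],[597,-195,70]]))
```

```text
45 0 [[324.11193103 270.04622711]]
45 13 [[324.19729452 265.54009621]]
50 0 [[324.17290368 272.56968945]]
50 13 [[324.25965692 268.07511347]]
[[325.37965559 269.34018228]
 [327.21499589 269.070231  ]]
```

Run:
```python
from h import *
st=arm.get_state();p=np.array(st['tool_pos']);print(st['t'],p)
f=grab('side');s=f['pixels'];o=(280,180);k=6
a=cv2.resize(s[180:280,280:400],None,fx=k,fy=k,interpolation=cv2.INTER_CUBIC)
for w,c in((0,(0,255,0)),(43,(0,0,255)),(-43,(255,0,0)),(57,(0,255,255))):
  for z in (0,13,60):
    u=proj(f,[p+[-.163*w,-.987*w,z]])[0]; cv2.circle(a,tuple(int(v) for v in (u-o+.5)*k),4,c,-1)
cv2.imwrite('pics/p2.png',a)
```

```text
1.55 [ 590.04021103 -192.02953862  130.38450204]
```

View pics/p2.png

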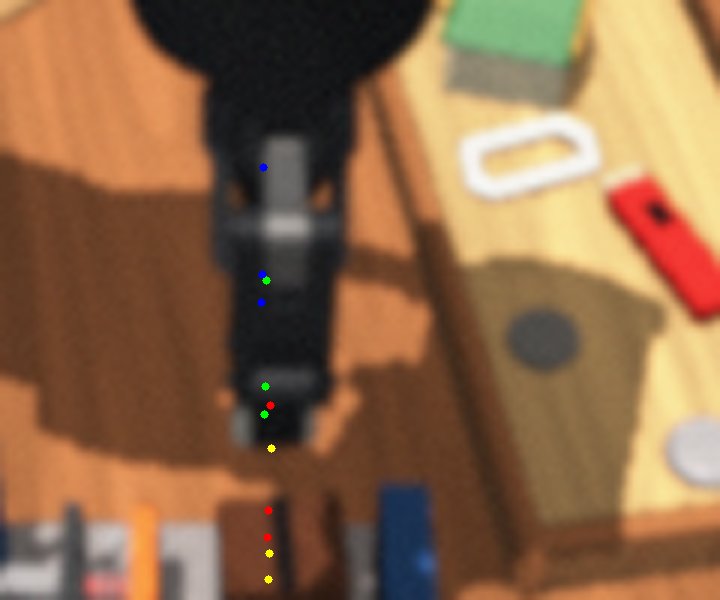

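Run:
```python
from h import *
import pickle
s=pickle.load(open('side.pkl','rb'))
c=np.array([520,-183]);x=np.array([.984,-.177]);y=np.array([.177,.984])
for n,a,b,z in(('handle top',-75,0,166),('handle near top',-75,-17,166),('bar near end',-36,-20,145),('bar top near',-36,-20,152),('bar far',-36,20,152),('anvil near top',116,-25,68),('housing near top L',-98,-20,99)):
    print(n,proj(s,[[*(c+x*a+y*b),z]]).round(1))
st=arm.get_state();print(st['t'],st['tool_pos'],st['grip_width'],st['joints'].round(3))
```

```text
handle top [[237.7 237. ]]
handle near top [[236. 245.]]
bar near end [[260.8 254.2]]
bar top near [[260.3 251.6]]
bar far [[262.9 233.3]]
anvil near top [[348.2 282.1]]
housing near top L [[228.7 269.7]]
1.6 [ 591.32291454 -193.45862678  133.9209214 ] 85.59572221940488 [-4.400e-01  5.710e-01  1.315e+00  1.000e-03  1.263e+00  1.294e+00]
```

Run:
```python
from h import *
import pickle
s=pickle.load(open('side.pkl','rb'));f=pickle.load(open('top.pkl','rb'))
print('base side/top',proj(s,[[0,0,0]]),proj(f,[[0,0,0]]))
p=np.array([597.5,-192.3,137.8])
for w in(-57,-43,-20,20,43,57): print(w,proj(f,[p+[-.163*w,-.987*w,13]]).round(1),proj(s,[p+[-.163*w,-.987*w,13]]).round(1))
# tilt-invariant: candidates for tip px in side
t=grab('top');cv2.imwrite('pics/t1.png',t['pixels']);g=grab('side');cv2.imwrite('pics/s1.png',g['pixels'])
st=arm.get_state();print(st['t'],st['tool_pos'],st['tcp_rot'])
a=cv2.resize(t['pixels'][180:260,340:440],None,fx=4,fy=4,interpolation=cv2.INTER_CUBIC)
b=g['pixels'][:330,40:430]
c=np.zeros((330,790,3),np.uint8);c[:320,:400]=a;c[:,400:790]=b;cv2.imwrite('pics/p3.png',c)
```

```text
base side/top [[ 37.72850115 253.60675452]] [[253.41888633 463.35307674]]
-57 [[362.3 194.2]] [[327.1 216.4]]
-43 [[368.6 196.3]] [[327.3 222.1]]
-20 [[379.  199.8]] [[327.7 231.9]]
20 [[397.1 205.9]] [[328.3 250.1]]
43 [[407.6 209.4]] [[328.7 261.4]]
57 [[414.  211.5]] [[329.  268.5]]
1.7 [ 593.55874945 -195.37265813  138.24456749] [ 9.96617412e-01 -8.21776136e-02  7.21979992e-04 -2.28177673e-04]
```

View pics/p3.png

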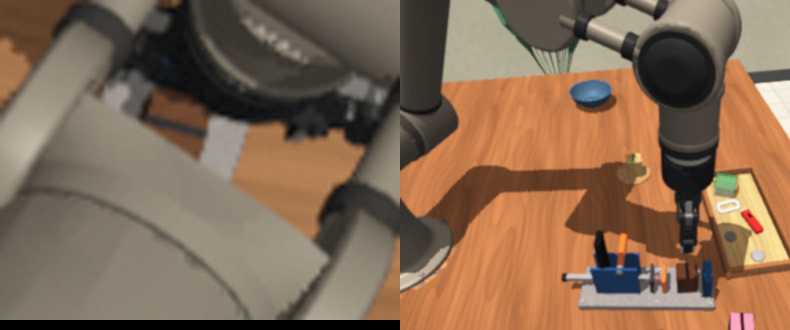

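The side view shows the tool in line with the dark block at column 327. I'll descend and close; the grip width will show whether the grasp height is right.

drive_tool --plan '[{"travel": [0, 0, -35], "delta_rot": [0, 0, 0]}, {"travel": [0, 0, -70], "delta_rot": [0, 0, 0]}, {"travel": [0, 0, -95], "delta_rot": [0, 0, 0]}, {"travel": [0, 0, -105], "delta_rot": [0, 0, 0]}, {"travel": [0, 0, -105], "delta_rot": [0, 0, 0]}]'

```text
t: 2.12
tool_pos: [592.9, -195.9, 32.9]
tcp_rot: [0.997, -0.083, -0.0, -0.0]
force: [-1.4, 0.7, 0.2]
grip_width: 85.5
```

drive_tool --plan '[{"travel": [0, 0, 0], "delta_rot": [0, 0, 0]}, {"travel": [0, 0, 0], "delta_rot": [0, 0, 0]}, {"travel": [0, 0, 0], "delta_rot": [0, 0, 0]}, {"travel": [0, 0, 0], "delta_rot": [0, 0, 0]}, {"travel": [0, 0, 0], "delta_rot": [0, 0, 0]}]' --claw 0 --force 40

```text
t: 2.53
tool_pos: [593.5, -196.2, 34.1]
tcp_rot: [0.997, -0.083, 0.001, -0.0]
force: [0.3, -0.3, 0.6]
grip_width: 25.5
```

Run:
```python
from h import *
g=grab('side');st=arm.get_state();print(st['t'],st['tool_pos'],st['grip_width'])
cv2.imwrite('pics/p4.png',cv2.resize(g['pixels'][210:310,280:380],None,fx=6,fy=6,interpolation=cv2.INTER_CUBIC))
```

```text
2.5833 [ 593.31207598 -196.07002876   33.76922225] 17.581124968605604
```

View pics/p4.png

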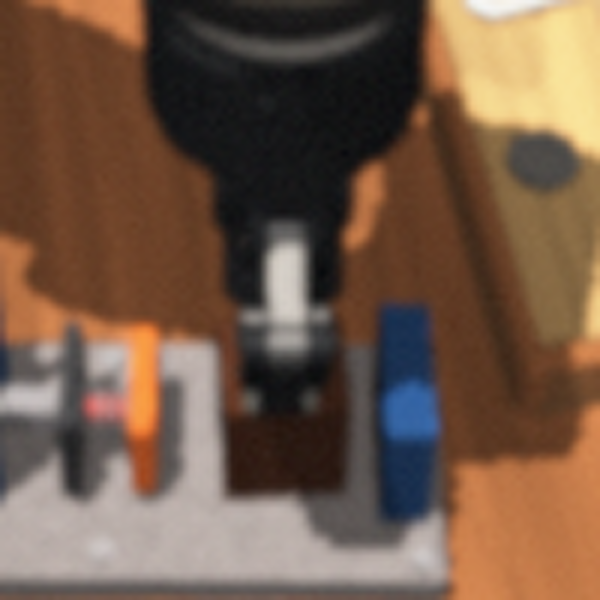

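The tips at (285,410) in the crop are above the dark block's top, and the fingers closed over it. So they sit higher than the stated TCP. I'll work out the offset.

Run:
```python
from h import *
import pickle
s=pickle.load(open('side.pkl','rb'))
for w in(9,16,22):
  print(w,[(z,proj(s,[[593.3-.163*w,-196-.987*w,z]])[0].round(1).tolist()) for z in(36,55,70,80,90)])
print('block top near edge',proj(s,[[590,-213,70],[590,-213,18]]))
st=arm.get_state();print(arm.pinch_z,[a for a in dir(arm) if a[0]!='_'])
```

```text
9 [(36, [325.2, 283.9]), (55, [325.4, 278.4]), (70, [325.5, 273.9]), (80, [325.6, 270.8]), (90, [325.6, 267.7])]
16 [(36, [325.3, 287.1]), (55, [325.5, 281.6]), (70, [325.6, 277.1]), (80, [325.6, 274.0]), (90, [325.7, 270.9])]
22 [(36, [325.4, 289.9]), (55, [325.5, 284.4]), (70, [325.6, 279.9]), (80, [325.7, 276.9]), (90, [325.8, 273.7])]
block top near edge [[325.32346073 277.72135824]
 [324.97084967 292.72200681]]
18.700000000000003 ['PlanningError', 'get_state', 'grab_frame', 'hand_in', 'pinch_z']
```

drive_tool --plan '[{"travel": [0, 0, 5], "delta_rot": [0, 0, 0]}, {"travel": [0, 0, 5], "delta_rot": [0, 0, 0]}, {"travel": [0, 0, 5], "delta_rot": [0, 0, 0]}, {"travel": [0, 0, 5], "delta_rot": [0, 0, 0]}, {"travel": [0, 0, 5], "delta_rot": [0, 0, 0]}]' --claw 1

```text
t: 3.0
tool_pos: [593.3, -196.0, 38.7]
tcp_rot: [0.997, -0.083, 0.001, -0.0]
force: [0.4, -0.1, 0.5]
grip_width: 76.8
```

drive_tool --plan '[{"travel": [0, 0, 0], "delta_rot": [0, 0, 0]}, {"travel": [0, 0, 0], "delta_rot": [0, 0, 0]}, {"travel": [0, 0, -10], "delta_rot": [0, 0, 0]}, {"travel": [0, 0, -20], "delta_rot": [0, 0, 0]}, {"travel": [0, 0, -20], "delta_rot": [0, 0, 0]}]'

```text
t: 3.42
tool_pos: [591.5, -195.2, 15.7]
tcp_rot: [0.997, -0.083, -0.002, -0.001]
force: [-0.6, -0.4, -1.0]
grip_width: 85.7
```

drive_tool --plan '[{"travel": [0, 0, -7], "delta_rot": [0, 0, 0]}, {"travel": [0, 0, -14], "delta_rot": [0, 0, 0]}, {"travel": [0, 0, -20], "delta_rot": [0, 0, 0]}, {"travel": [0, 0, -20], "delta_rot": [0, 0, 0]}]'

```text
t: 3.75
tool_pos: [590.5, -194.7, -6.2]
tcp_rot: [0.997, -0.083, -0.003, -0.002]
force: [0.1, 0.1, 0.1]
grip_width: 85.4
```

drive_tool --plan '[{"travel": [3, -1, 4], "delta_rot": [0, 0, 0]}, {"travel": [3, -1, 4], "delta_rot": [0, 0, 0]}, {"travel": [3, -1, 4], "delta_rot": [0, 0, 0]}, {"travel": [3, -1, 4], "delta_rot": [0, 0, 0]}, {"travel": [3, -1, 4], "delta_rot": [0, 0, 0]}]' --claw 0 --force 30

```text
t: 4.17
tool_pos: [593.9, -195.9, -1.5]
tcp_rot: [0.997, -0.083, -0.002, -0.001]
force: [1.3, 0.2, 3.1]
grip_width: 35.7
```

drive_tool --plan '[{"travel": [0, 0, 0], "delta_rot": [0, 0, 0]}, {"travel": [0, 0, 0], "delta_rot": [0, 0, 0]}, {"travel": [0, 0, 0], "delta_rot": [0, 0, 0]}]'

```text
t: 4.42
tool_pos: [593.9, -195.9, -1.5]
tcp_rot: [0.997, -0.083, -0.003, -0.001]
force: [-1.1, 1.0, 0.2]
grip_width: 36.0
```

Run:
```python
from h import *
g=grab('side');st=arm.get_state();print(st['t'],st['tool_pos'],st['grip_width'],st['force'])
cv2.imwrite('pics/p5.png',cv2.resize(g['pixels'][210:310,280:380],None,fx=6,fy=6,interpolation=cv2.INTER_CUBIC))
```

```text
4.4667 [ 593.86049519 -195.88791086   -1.50385742] 36.23315686646642 [-0.09920262 -0.67596882  0.01330145]
```

drive_tool --plan '[{"travel": [0, 0, 25], "delta_rot": [0, 0, 0]}, {"travel": [0, 0, 60], "delta_rot": [0, 0, 0]}, {"travel": [-10, 35, 75], "delta_rot": [0, 0, 3]}, {"travel": [-20, 72, 75], "delta_rot": [0, 0, 6]}, {"travel": [-32, 110, 75], "delta_rot": [0, 0, 9.5]}]'

```text
t: 4.88
tool_pos: [562.3, -85.6, 74.7]
tcp_rot: [1.0, 0.0, -0.001, -0.001]
force: [1.3, 1.1, -1.0]
grip_width: 35.8
```

drive_tool --plan '[{"travel": [-8, 38, 0], "delta_rot": [0, 0, 0]}, {"travel": [-16, 75, 0], "delta_rot": [0, 0, 0]}, {"travel": [-17, 91, -20], "delta_rot": [0, 0, 0]}, {"travel": [-17, 91, -50], "delta_rot": [0, 0, 0]}, {"travel": [-17, 91, -70], "delta_rot": [0, 0, 0]}]'

```text
t: 5.3
tool_pos: [544.4, 7.1, 3.3]
tcp_rot: [1.0, 0.002, -0.002, -0.001]
force: [-1.1, -0.9, -1.7]
grip_width: 35.6
```

drive_tool --plan '[{"travel": [0, 0, 0], "delta_rot": [0, 0, 0]}, {"travel": [0, 0, 0], "delta_rot": [0, 0, 0]}]'

```text
t: 5.47
tool_pos: [543.3, 7.5, 2.5]
tcp_rot: [1.0, 0.002, -0.003, -0.001]
force: [0.1, 0.4, -0.4]
grip_width: 35.8
```

drive_tool --plan '[{"travel": [0, 0, -8], "delta_rot": [0, 0, 0]}, {"travel": [0, 0, -15], "delta_rot": [0, 0, 0]}, {"travel": [0, 0, -19], "delta_rot": [0, 0, 0]}, {"travel": [0, 0, -19], "delta_rot": [0, 0, 0]}, {"travel": [0, 0, -19], "delta_rot": [0, 0, 0]}]'

```text
t: 5.88
tool_pos: [543.3, 7.3, -16.5]
tcp_rot: [1.0, 0.002, -0.003, -0.001]
force: [-0.2, 0.3, -1.2]
grip_width: 36.3
```

drive_tool --plan '[{"travel": [0, 0, -1.5], "delta_rot": [0, 0, 0]}, {"travel": [0, 0, -3], "delta_rot": [0, 0, 0]}, {"travel": [0, 0, -3], "delta_rot": [0, 0, 0]}]'

```text
t: 6.13
tool_pos: [543.4, 7.2, -19.5]
tcp_rot: [1.0, 0.002, -0.003, -0.001]
force: [-0.6, 0.3, -2.7]
grip_width: 35.6
```

drive_tool --plan '[{"travel": [0, 0, -1.5], "delta_rot": [0, 0, 0]}, {"travel": [0, 0, -1.5], "delta_rot": [0, 0, 0]}, {"travel": [0, 0, -1.5], "delta_rot": [0, 0, 0]}]'

```text
t: 6.38
tool_pos: [543.5, 7.2, -19.6]
tcp_rot: [1.0, 0.002, -0.003, -0.001]
force: [-4.2, 0.3, 9.8]
grip_width: 35.9
```

Run:
```python
from h import *
g=grab('side');st=arm.get_state();print(st['t'],st['tool_pos'],st['grip_width'],st['force'])
print(proj(g,[[543,7-18,z] for z in(0,10,30,52)]))
cv2.imwrite('pics/p6.png',cv2.resize(g['pixels'][150:250,260:360],None,fx=6,fy=6,interpolation=cv2.INTER_CUBIC))
```

```text
6.4333 [543.47141131   7.26653722 -19.63468954] 35.79635655071459 [-4.00726198  0.13733526 10.02241479]
[[289.0855062  224.43841203]
 [288.84487495 221.58913963]
 [288.35136568 215.74790891]
 [287.78878452 209.09294524]]
```

View pics/p6.png

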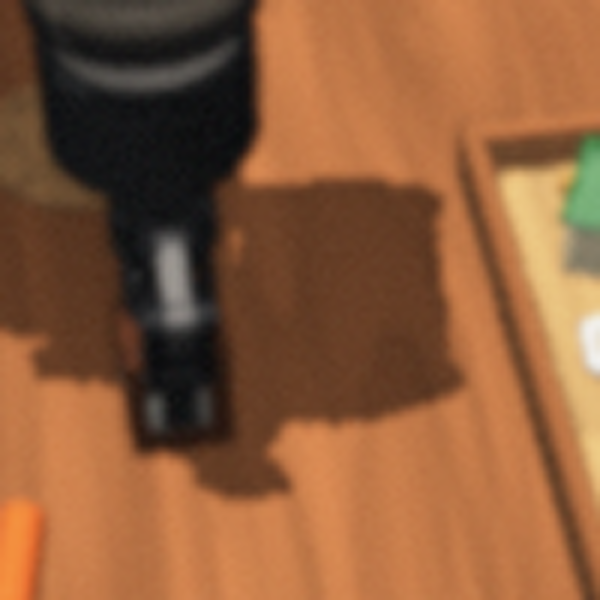

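drive_tool --plan '[{"travel": [0, 0, 1], "delta_rot": [0, 0, 0]}, {"travel": [0, 0, 1], "delta_rot": [0, 0, 0]}, {"travel": [0, 0, 1], "delta_rot": [0, 0, 0]}, {"travel": [0, 0, 1], "delta_rot": [0, 0, 0]}, {"travel": [0, 0, 1], "delta_rot": [0, 0, 0]}]' --claw 1

```text
t: 6.85
tool_pos: [543.5, 7.2, -18.8]
tcp_rot: [1.0, 0.002, -0.003, -0.001]
force: [0.5, -1.4, 0.4]
grip_width: 85.5
```

drive_tool --plan '[{"travel": [0, 0, 20], "delta_rot": [0, 0, 0]}, {"travel": [0, 0, 55], "delta_rot": [0, 0, 0]}, {"travel": [0, 0, 85], "delta_rot": [0, 0, 0]}, {"travel": [-4, 35, 95], "delta_rot": [0, 0, 0]}, {"travel": [-8, 75, 95], "delta_rot": [0, 0, 0]}]'

```text
t: 7.27
tool_pos: [538.1, 81.2, 79.6]
tcp_rot: [1.0, -0.0, 0.001, -0.001]
force: [0.8, 0.6, -0.2]
grip_width: 85.1
```

drive_tool --plan '[{"travel": [-4, 38, 0], "delta_rot": [0, 0, 0]}, {"travel": [-7, 75, 0], "delta_rot": [0, 0, 0]}, {"travel": [-9, 89, 0], "delta_rot": [0, 0, 0]}, {"travel": [-9, 89, 0], "delta_rot": [0, 0, 0]}, {"travel": [-9, 89, 0], "delta_rot": [0, 0, 0]}]'

```text
t: 7.68
tool_pos: [528.8, 170.6, 79.3]
tcp_rot: [1.0, 0.001, 0.001, -0.001]
force: [-0.4, 0.3, 0.3]
grip_width: 85.3
```

Run:
```python
from h import *
g=grab('side');t=grab('top');st=arm.get_state();print(st['t'],st['tool_pos'],st['tcp_rot'])
a=cv2.resize(g['pixels'][100:235,235:335],None,fx=4,fy=4,interpolation=cv2.INTER_CUBIC)
b=cv2.resize(t['pixels'][170:270,190:290],None,fx=4,fy=4,interpolation=cv2.INTER_CUBIC)
c=np.zeros((540,800,3),np.uint8);c[:,:400]=a;c[:400,400:]=b;cv2.imwrite('pics/p7.png',c)
```

```text
7.7833 [529.20712772 169.14160222  79.33925637] [ 9.99999337e-01 -7.57705323e-04  5.47963028e-04 -6.71733607e-04]
```

View pics/p7.png

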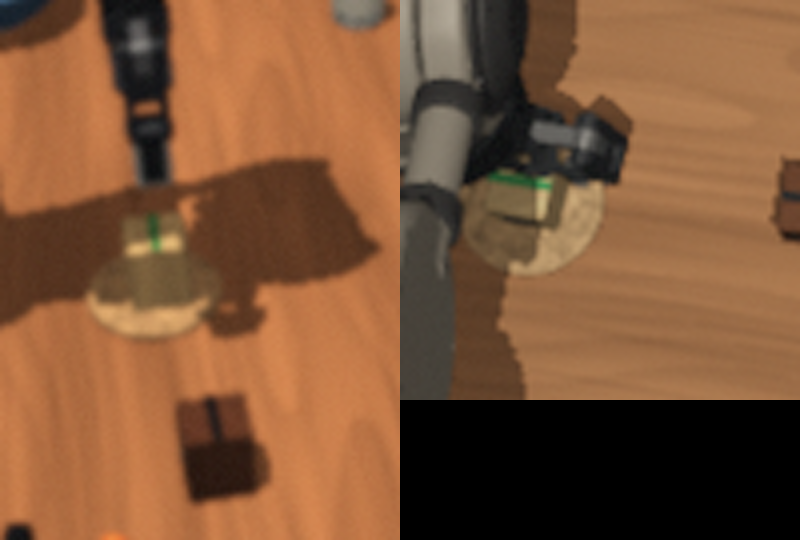

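drive_tool --plan '[{"travel": [-1, 2, -35], "delta_rot": [0, 0, 0]}, {"travel": [-1, 2, -65], "delta_rot": [0, 0, 0]}, {"travel": [-1, 2, -85], "delta_rot": [0, 0, 0]}, {"travel": [-1, 2, -93], "delta_rot": [0, 0, 0]}, {"travel": [-1, 2, -93], "delta_rot": [0, 0, 0]}]'

```text
t: 8.2
tool_pos: [527.1, 169.6, -15.5]
tcp_rot: [1.0, -0.002, -0.001, -0.0]
force: [-0.2, 0.7, -0.2]
grip_width: 85.2
```

drive_tool --plan '[{"travel": [0, 0, 0], "delta_rot": [0, 0, 0]}, {"travel": [0, 0, 0], "delta_rot": [0, 0, 0]}, {"travel": [0, 0, 0], "delta_rot": [0, 0, 0]}, {"travel": [0, 0, 0], "delta_rot": [0, 0, 0]}, {"travel": [0, 0, 0], "delta_rot": [0, 0, 0]}]' --claw 0 --force 30

```text
t: 8.62
tool_pos: [528.1, 169.8, -14.2]
tcp_rot: [1.0, -0.002, -0.0, -0.0]
force: [-0.8, -0.4, 5.7]
grip_width: 35.9
```

drive_tool --plan '[{"travel": [0, 0, 0], "delta_rot": [0, 0, 0]}, {"travel": [0, 0, 0], "delta_rot": [0, 0, 0]}]'

```text
t: 8.78
tool_pos: [528.3, 169.9, -13.8]
tcp_rot: [1.0, -0.002, 0.0, -0.001]
force: [-0.2, 0.1, -0.4]
grip_width: 35.5
```

drive_tool --plan '[{"travel": [0, 0, 25], "delta_rot": [0, 0, 0]}, {"travel": [0, 0, 60], "delta_rot": [0, 0, 0]}, {"travel": [4, -25, 79], "delta_rot": [0, 0, 0]}, {"travel": [11, -60, 79], "delta_rot": [0, 0, 0]}, {"travel": [18, -98, 79], "delta_rot": [0, 0, 0]}]'

```text
t: 9.2
tool_pos: [547.1, 72.0, 66.8]
tcp_rot: [1.0, 0.0, 0.002, -0.001]
force: [-0.2, 0.1, -2.2]
grip_width: 35.7
```

drive_tool --plan '[{"travel": [7, -40, 0], "delta_rot": [0, 0, -2]}, {"travel": [14, -80, 0], "delta_rot": [0, 0, -4]}, {"travel": [21, -120, 0], "delta_rot": [0, 0, -6]}, {"travel": [28, -155, 0], "delta_rot": [0, 0, -8]}, {"travel": [35, -185, 0], "delta_rot": [0, 0, -10]}]'

```text
t: 9.62
tool_pos: [581.9, -115.6, 66.7]
tcp_rot: [0.996, -0.089, 0.002, -0.0]
force: [0.8, 1.0, -0.9]
grip_width: 35.7
```

drive_tool --plan '[{"travel": [7, -35, 0], "delta_rot": [0, 0, 0]}, {"travel": [14, -70, 0], "delta_rot": [0, 0, 0]}, {"travel": [16, -83, 0], "delta_rot": [0, 0, 0]}, {"travel": [16, -83, 0], "delta_rot": [0, 0, 0]}, {"travel": [16, -83, 0], "delta_rot": [0, 0, 0]}]'

```text
t: 10.03
tool_pos: [597.3, -198.7, 66.0]
tcp_rot: [0.996, -0.089, 0.001, -0.001]
force: [-0.9, 0.4, -1.9]
grip_width: 35.6
```

drive_tool --plan '[{"travel": [0, 0, 0], "delta_rot": [0, 0, 0]}]'

```text
t: 10.12
tool_pos: [596.9, -197.3, 65.7]
tcp_rot: [0.996, -0.089, 0.0, -0.001]
force: [0.4, 1.0, -1.4]
grip_width: 35.6
```

Now lower it; contact is expected near z = -0.8.

drive_tool --plan '[{"travel": [0, 1, -25], "delta_rot": [0, 0, 0]}, {"travel": [0, 1, -45], "delta_rot": [0, 0, 0]}, {"travel": [0, 1, -60], "delta_rot": [0, 0, 0]}, {"travel": [0, 1, -63], "delta_rot": [0, 0, 0]}, {"travel": [0, 1, -63], "delta_rot": [0, 0, 0]}]'

```text
t: 10.53
tool_pos: [596.1, -194.5, 1.8]
tcp_rot: [0.996, -0.088, -0.001, -0.002]
force: [0.1, -0.9, -0.4]
grip_width: 35.4
```

drive_tool --plan '[{"travel": [0, 0, -1.5], "delta_rot": [0, 0, 0]}, {"travel": [0, 0, -3], "delta_rot": [0, 0, 0]}, {"travel": [0, 0, -3], "delta_rot": [0, 0, 0]}]'

```text
t: 10.78
tool_pos: [596.6, -194.2, -0.4]
tcp_rot: [0.996, -0.088, -0.0, -0.002]
force: [-0.9, -0.4, -1.0]
grip_width: 35.6
```

drive_tool --plan '[{"travel": [0.5, -2, 0], "delta_rot": [0, 0, 0]}, {"travel": [0.5, -2, -1], "delta_rot": [0, 0, 0]}, {"travel": [0.5, -2, -2], "delta_rot": [0, 0, 0]}, {"travel": [0.5, -2, -2], "delta_rot": [0, 0, 0]}]'

```text
t: 11.12
tool_pos: [597.7, -196.7, -1.2]
tcp_rot: [0.996, -0.088, 0.001, -0.001]
force: [-1.2, 0.1, 5.1]
grip_width: 35.5
```

drive_tool --plan '[{"travel": [0, 0, 0.5], "delta_rot": [0, 0, 0]}, {"travel": [0, 0, 0.5], "delta_rot": [0, 0, 0]}, {"travel": [0, 0, 0.5], "delta_rot": [0, 0, 0]}, {"travel": [0, 0, 0.5], "delta_rot": [0, 0, 0]}, {"travel": [0, 0, 0.5], "delta_rot": [0, 0, 0]}]' --claw 1

```text
t: 11.53
tool_pos: [597.6, -196.7, -0.8]
tcp_rot: [0.996, -0.088, 0.0, -0.001]
force: [0.2, 0.7, 0.0]
grip_width: 84.9
```

drive_tool --plan '[{"travel": [0, 0, 20], "delta_rot": [0, 0, 0]}, {"travel": [0, 0, 55], "delta_rot": [0, 0, 0]}, {"travel": [0, 0, 80], "delta_rot": [0, 0, 2]}, {"travel": [-8, 30, 80], "delta_rot": [0, 0, 6]}, {"travel": [-18, 69, 80], "delta_rot": [0, 0, 10]}]'

```text
t: 11.95
tool_pos: [581.2, -130.0, 81.1]
tcp_rot: [1.0, -0.001, 0.003, -0.0]
force: [0.4, 1.5, -0.9]
grip_width: 85.4
```

drive_tool --plan '[{"travel": [-10, 38, 0], "delta_rot": [0, 0, 0]}, {"travel": [-20, 76, 0], "delta_rot": [0, 0, 0]}, {"travel": [-30, 112, 0], "delta_rot": [0, 0, 0]}, {"travel": [-36, 134, 0], "delta_rot": [0, 0, 0]}, {"travel": [-36, 134, 0], "delta_rot": [0, 0, 0]}]'

```text
t: 12.37
tool_pos: [543.5, 8.3, 81.1]
tcp_rot: [1.0, 0.001, 0.002, -0.001]
force: [-0.7, 1.0, 0.3]
grip_width: 85.5
```

Run:
```python
from h import *
g=grab('side');st=arm.get_state();print(st['t'],st['tool_pos'],st['tcp_rot'])
cv2.imwrite('pics/p8.png',cv2.resize(g['pixels'][150:310,215:365],None,fx=3.75,fy=3.75,interpolation=cv2.INTER_CUBIC))
```

```text
12.4167 [544.61157469   6.09773104  81.22804688] [ 9.99995702e-01  6.68915054e-04  2.85002777e-03 -1.63103834e-04]
```

View pics/p8.png

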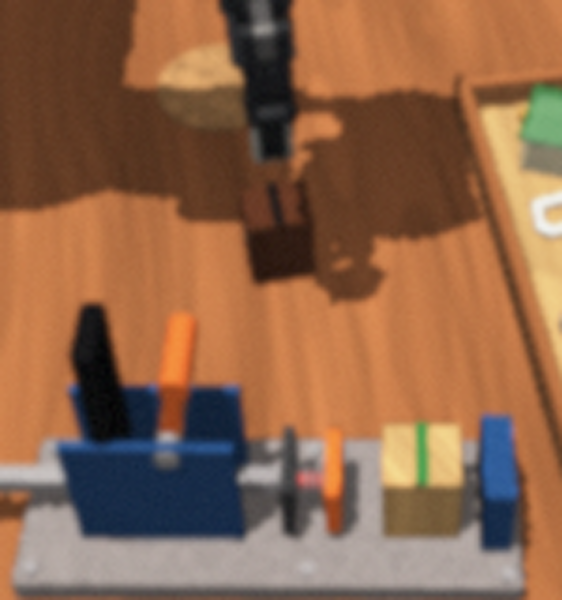

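Pale catcher sits square in the clamp at (423,480), about 10 mm from the fixed jaw and 20 mm from the pad at (335,480). The dark one stands at (278,225), under the gripper.

drive_tool --plan '[{"travel": [-1, 1, -35], "delta_rot": [0, 0, 0]}, {"travel": [-1, 1, -65], "delta_rot": [0, 0, 0]}, {"travel": [-1, 1, -90], "delta_rot": [0, 0, 0]}, {"travel": [-1, 1, -99], "delta_rot": [0, 0, 0]}, {"travel": [-1, 1, -99], "delta_rot": [0, 0, 0]}]'

```text
t: 12.83
tool_pos: [542.2, 6.3, -19.9]
tcp_rot: [1.0, 0.0, 0.001, -0.0]
force: [0.1, 0.1, -0.0]
grip_width: 85.4
```

drive_tool --plan '[{"travel": [0, 0, 0], "delta_rot": [0, 0, 0]}, {"travel": [0, 0, 0], "delta_rot": [0, 0, 0]}, {"travel": [0, 0, 0], "delta_rot": [0, 0, 0]}, {"travel": [0, 0, 0], "delta_rot": [0, 0, 0]}, {"travel": [0, 0, 0], "delta_rot": [0, 0, 0]}]' --claw 0 --force 30

```text
t: 13.25
tool_pos: [543.3, 6.1, -18.6]
tcp_rot: [1.0, 0.0, 0.002, -0.0]
force: [-0.3, -0.5, 5.5]
grip_width: 35.6
```

drive_tool --plan '[{"travel": [0, 0, 0], "delta_rot": [0, 0, 0]}, {"travel": [0, 0, 0], "delta_rot": [0, 0, 0]}]'

```text
t: 13.42
tool_pos: [543.6, 6.1, -18.1]
tcp_rot: [1.0, 0.0, 0.002, -0.0]
force: [0.4, -0.4, -1.3]
grip_width: 35.3
```

drive_tool --plan '[{"travel": [0, 0, 25], "delta_rot": [0, 0, 0]}, {"travel": [0, 8, 55], "delta_rot": [0, 0, 0]}, {"travel": [-5, 42, 60], "delta_rot": [0, 0, 0]}, {"travel": [-10, 82, 60], "delta_rot": [0, 0, 0]}, {"travel": [-15, 120, 60], "delta_rot": [0, 0, 0]}]'

```text
t: 13.83
tool_pos: [528.7, 127.1, 42.7]
tcp_rot: [1.0, -0.001, 0.003, -0.0]
force: [1.1, -0.7, -1.6]
grip_width: 35.6
```

drive_tool --plan '[{"travel": [-4, 35, 0], "delta_rot": [0, 0, 0]}, {"travel": [-6, 51, 0], "delta_rot": [0, 0, 0]}, {"travel": [-6, 51, -20], "delta_rot": [0, 0, 0]}, {"travel": [-6, 51, -40], "delta_rot": [0, 0, 0]}, {"travel": [-6, 51, -50], "delta_rot": [0, 0, 0]}]'

```text
t: 14.25
tool_pos: [521.0, 178.5, -9.3]
tcp_rot: [1.0, -0.0, 0.002, 0.0]
force: [-0.5, -0.1, -1.0]
grip_width: 35.8
```

drive_tool --plan '[{"travel": [0, 0, 0], "delta_rot": [0, 0, 0]}, {"travel": [0, 0, 0], "delta_rot": [0, 0, 0]}]'

```text
t: 14.42
tool_pos: [520.3, 178.2, -9.9]
tcp_rot: [1.0, -0.0, 0.0, 0.0]
force: [-1.0, 0.0, -2.1]
grip_width: 36.1
```

drive_tool --plan '[{"travel": [1, -1, -1.5], "delta_rot": [0, 0, 0]}, {"travel": [1, -1, -3], "delta_rot": [0, 0, 0]}, {"travel": [1, -1, -4], "delta_rot": [0, 0, 0]}, {"travel": [1, -1, -5], "delta_rot": [0, 0, 0]}, {"travel": [1, -1, -5], "delta_rot": [0, 0, 0]}]'

```text
t: 14.83
tool_pos: [522.0, 177.1, -13.5]
tcp_rot: [1.0, -0.0, 0.001, 0.0]
force: [-2.1, -2.4, 6.0]
grip_width: 35.8
```

drive_tool --plan '[{"travel": [0, 0, 0.5], "delta_rot": [0, 0, 0]}, {"travel": [0, 0, 0.5], "delta_rot": [0, 0, 0]}, {"travel": [0, 0, 0.5], "delta_rot": [0, 0, 0]}, {"travel": [0, 0, 0.5], "delta_rot": [0, 0, 0]}, {"travel": [0, 0, 0.5], "delta_rot": [0, 0, 0]}]' --claw 1

```text
t: 15.25
tool_pos: [522.0, 177.0, -13.1]
tcp_rot: [1.0, -0.0, 0.001, 0.0]
force: [0.3, 0.6, -0.3]
grip_width: 85.7
```

drive_tool --plan '[{"travel": [0, 0, 25], "delta_rot": [0, 0, 0]}, {"travel": [0, 0, 60], "delta_rot": [0, 0, 0]}, {"travel": [0, 0, 100], "delta_rot": [0, 0, 6]}, {"travel": [0, 0, 140], "delta_rot": [0, 0, 12]}, {"travel": [0, 0, 175], "delta_rot": [0, 0, 18]}]'

```text
t: 15.67
tool_pos: [522.0, 177.1, 164.4]
tcp_rot: [0.987, 0.159, 0.002, -0.0]
force: [0.9, -0.1, -0.5]
grip_width: 85.4
```

drive_tool --plan '[{"travel": [-6, -35, 2], "delta_rot": [0, 0, 7]}, {"travel": [-13, -70, 2], "delta_rot": [0, 0, 14]}, {"travel": [-19, -105, 2], "delta_rot": [0, 0, 21]}, {"travel": [-25, -140, 2], "delta_rot": [0, 0, 28]}, {"travel": [-32, -178, 2], "delta_rot": [0, 0, 35]}]'

```text
t: 16.08
tool_pos: [490.7, 3.7, 166.6]
tcp_rot: [0.901, 0.434, 0.002, -0.001]
force: [-0.0, -0.2, 0.0]
grip_width: 85.9
```

drive_tool --plan '[{"travel": [-6, -35, 0], "delta_rot": [0, 0, 6]}, {"travel": [-13, -70, 0], "delta_rot": [0, 0, 12]}, {"travel": [-19, -105, 0], "delta_rot": [0, 0, 18]}, {"travel": [-24, -135, 0], "delta_rot": [0, 0, 24]}, {"travel": [-29, -171, 0], "delta_rot": [0, 0, 27]}]'

```text
t: 16.5
tool_pos: [461.1, -168.4, 166.6]
tcp_rot: [0.773, 0.635, 0.002, -0.001]
force: [0.2, 0.2, -0.4]
grip_width: 85.4
```

drive_tool --plan '[{"travel": [0, 0, 0], "delta_rot": [0, 0, 0]}, {"travel": [0, 0, 0], "delta_rot": [0, 0, 0]}]'

```text
t: 16.67
tool_pos: [460.5, -170.0, 166.3]
tcp_rot: [0.774, 0.633, 0.002, -0.001]
force: [0.1, -0.7, -0.8]
grip_width: 85.3
```

```bash
cat >> h.py <<'E'
def jaw(g):
    # orange pad / dark plate / pale block columns in the side picture
    p=g['pixels'].astype(int);b,gg,r=p[...,0],p[...,1],p[...,2]
    out={}
    rows=slice(268,292)
    o=((r>150)&(gg>60)&(gg<150)&(b<70))[rows,285:345]; out['pad cols']=o.sum(0)
    return out
E
python3 - <<'E'
from h import *
g=grab('side');t=grab('top');st=arm.get_state();print(st['t'],st['tool_pos'])
cv2.imwrite('pics/s9.png',g['pixels']);cv2.imwrite('pics/t9.png',t['pixels'])
a=cv2.resize(g['pixels'][140:310,200:360],None,fx=3.5,fy=3.5,interpolation=cv2.INTER_CUBIC)
b=cv2.resize(t['pixels'][190:250,195:250],None,fx=4,fy=4,interpolation=cv2.INTER_CUBIC)
c=np.zeros((595,785,3),np.uint8);c[:,:560]=a;c[:240,562:782]=b
cv2.imwrite('pics/p9.png',c)
print(jaw(g)); print(g['pixels'][280,285:350].tolist())
E
```

```text
16.7667 [ 460.88721656 -167.80340532  166.37413869]
{'pad cols': array([ 0,  0,  0,  0,  0,  0,  0,  0,  0,  0,  0,  0,  0,  0,  0,  0,  1,
        5, 11, 16, 14,  8,  0,  0,  0,  0,  0,  0,  0,  0,  0,  0,  0,  0,
        0,  0,  0,  0,  0,  0,  0,  0,  0,  0,  0,  0,  0,  0,  0,  0,  0,
        0,  0,  0,  0,  0,  0,  0,  0,  0])}
[[88, 87, 92], [95, 95, 99], [98, 96, 100], [96, 94, 98], [84, 84, 86], [75, 73, 76], [67, 66, 69], [64, 63, 64], [65, 65, 70], [73, 73, 91], [84, 85, 114], [92, 93, 123], [90, 91, 119], [93, 94, 122], [89, 93, 126], [87, 103, 157], [79, 124, 211], [70, 144, 242], [63, 146, 246], [61, 138, 242], [53, 110, 214], [61, 86, 146], [74, 79, 95], [85, 87, 93], [94, 97, 104], [127, 130, 139], [160, 165, 175], [170, 174, 186], [170, 175, 186], [171, 176, 187], [167, 172, 185], [143, 154, 172], [101, 129, 155], [78, 118, 150], [77, 121, 155], [76, 121, 156], [80, 127, 164], [84, 131, 168], [85, 133, 168], [79, 125, 158], [73, 116, 146], [64, 103, 124], [61, 100, 114], [66, 108, 126], [72, 115, 138], [73, 115, 144], [74, 114, 146], [74, 115, 146], [71, 113, 145], [75, 117, 151], [75, 117, 150], [72, 114, 145], [71, 105, 133], [73, 92, 109], [76, 82, 91], [80, 83, 88], [72, 75, 79], [63, 61, 63], [84, 58, 45], [127, 78, 43], [158, 99, 54], [162, 99, 52], [161, 99, 53], [161, 99, 53], [163, 100, 54]]
```

View pics/p9.png

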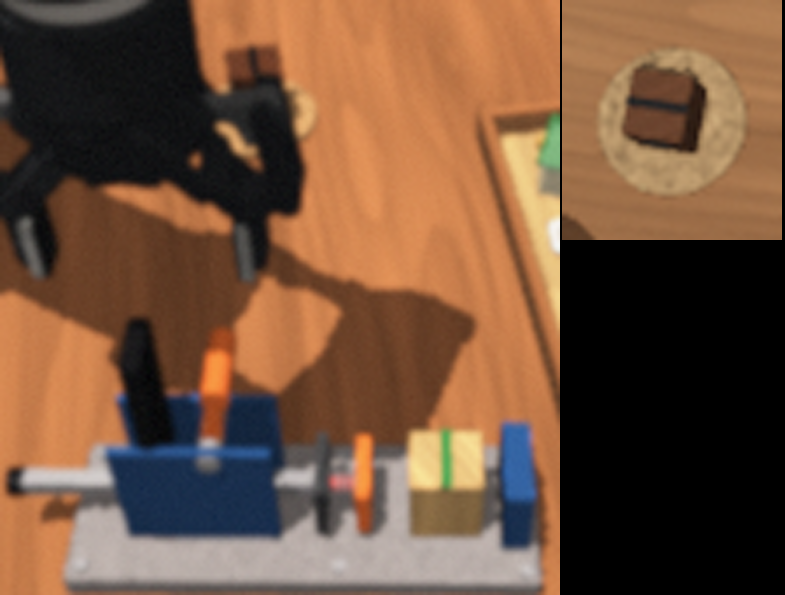

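The dark catcher stands upright on the coaster. The open fingertips are at crop (38,275) and (247,280), either side of the handle at (138,330) and the bar at (218,345). From these I'll get the true tip height.

Run:
```python
from h import *
import pickle
s=pickle.load(open('side.pkl','rb'))
p=np.array([460.9,-167.8,166.4]);d=np.array([np.cos(np.radians(-11.4)),np.sin(np.radians(-11.4)),0]);n=np.array([-d[1],d[0],0])
for z in(166,180,195,210,225):
  P=p.copy();P[2]=z
  print(z,'L',proj(s,[P-d*48-n*11])[0].round(1),'R',proj(s,[P+d*48-n*11])[0].round(1))
print('obs L 210.9 218.6  R 270.6 220')
```

```text
166 L [216.8 239.5] R [273.9 240.6]
180 L [215.2 234.1] R [273.2 235.3]
195 L [213.4 228.2] R [272.4 229.3]
210 L [211.5 222.1] R [271.6 223.2]
225 L [209.5 215.7] R [270.7 216.9]
obs L 210.9 218.6  R 270.6 220
```

drive_tool --plan '[{"travel": [-1, -3, -20], "delta_rot": [0, 0, 1]}, {"travel": [-1, -3, -40], "delta_rot": [0, 0, 1]}, {"travel": [-1, -3, -55], "delta_rot": [0, 0, 1]}, {"travel": [-1, -3, -70], "delta_rot": [0, 0, 1]}, {"travel": [-1, -3, -78], "delta_rot": [0, 0, 1]}]' --claw 1

```text
t: 17.18
tool_pos: [459.4, -168.8, 86.8]
tcp_rot: [0.767, 0.642, 0.002, -0.003]
force: [0.3, 0.1, -0.1]
grip_width: 85.3
```

drive_tool --plan '[{"travel": [0, 0, 0], "delta_rot": [0, 0, 0]}, {"travel": [0, 0, 0], "delta_rot": [0, 0, 0]}]'

```text
t: 17.35
tool_pos: [459.4, -167.6, 86.8]
tcp_rot: [0.767, 0.642, 0.002, -0.003]
force: [0.1, -0.9, 0.2]
grip_width: 85.7
```

drive_tool --plan '[{"travel": [-1.5, -4, 0], "delta_rot": [0, 0, 0]}, {"travel": [-1.5, -4, 0], "delta_rot": [0, 0, 0]}, {"travel": [-1.5, -4, 0], "delta_rot": [0, 0, 0]}]'

```text
t: 17.6
tool_pos: [458.3, -172.0, 87.5]
tcp_rot: [0.767, 0.642, 0.002, -0.003]
force: [0.4, 0.3, 0.6]
grip_width: 85.0
```

drive_tool --plan '[{"travel": [0, 0, 0], "delta_rot": [0, 0, 0]}, {"travel": [0, 0, 0], "delta_rot": [0, 0, 0]}, {"travel": [0, 0, 0], "delta_rot": [0, 0, 0]}, {"travel": [0, 0, 0], "delta_rot": [0, 0, 0]}, {"travel": [0, 0, 0], "delta_rot": [0, 0, 0]}]' --claw 0 --force 30

```text
t: 18.02
tool_pos: [454.5, -171.7, 89.4]
tcp_rot: [0.766, 0.642, -0.001, -0.005]
force: [-18.5, 1.9, 25.2]
grip_width: 32.1
```

drive_tool --plan '[{"travel": [0, 0, 0], "delta_rot": [0, 0, 0]}, {"travel": [0, 0, 0], "delta_rot": [0, 0, 0]}, {"travel": [0, 0, 0], "delta_rot": [0, 0, 0]}]'

```text
t: 18.27
tool_pos: [454.2, -171.7, 89.6]
tcp_rot: [0.767, 0.642, -0.001, -0.005]
force: [-5.1, 0.7, 5.4]
grip_width: 31.3
```

```bash
cat > j.py <<'E'
from h import *
import sys
g=grab('side');st=arm.get_state();p=g['pixels'].astype(float)
cv2.imwrite('pics/j%.0f.png'%(st['t']*100),g['pixels'])
o=np.clip(p[268:292,285:345,2]-p[268:292,285:345,0]-110,0,None).sum(0);c=(o*np.arange(285,345)).sum()/o.sum()
# moving plate/rod: dark->, print row profile at rows 280 and pad cols
print('t',round(st['t'],2),'pos',st['tool_pos'].round(1),'w',round(st['grip_width'],1),'F',st['force'].round(1),'pad col',c.round(2))
for r in(284,):print(r,'gray',p[r,285:350].mean(1).astype(int).tolist()); print('r-b',(p[r,285:350,2]-p[r,285:350,0]).astype(int).tolist())
E
python3 j.py
python3 - <<'E'
import cv2,numpy as np
p=cv2.imread('pics/s9.png').astype(float)
o=np.clip(p[268:292,285:345,2]-p[268:292,285:345,0]-110,0,None).sum(0);print('base',(o*np.arange(285,345)).sum()/o.sum())
E
```

```text
t 18.32 pos [ 454.2 -171.7   89.6] w 31.6 F [-5.4  1.2  5.5] pad col 307.54
284 gray [83, 86, 88, 93, 99, 100, 101, 97, 84, 57, 41, 38, 45, 68, 80, 86, 89, 94, 94, 91, 92, 91, 89, 90, 84, 80, 83, 94, 121, 156, 171, 159, 120, 96, 100, 100, 104, 107, 107, 103, 103, 100, 96, 98, 93, 93, 93, 96, 97, 96, 95, 92, 89, 86, 83, 89, 100, 93, 63, 48, 48, 56, 53, 55, 54]
r-b [8, 8, 8, 9, 8, 10, 10, 10, 7, 3, -1, 0, 2, 7, 8, 8, 8, 8, 9, 21, 55, 107, 129, 127, 100, 52, 16, 6, 12, 14, 16, 25, 44, 61, 64, 66, 69, 71, 70, 67, 65, 66, 64, 62, 61, 62, 63, 62, 64, 65, 64, 60, 46, 24, 9, 8, 11, 10, -5, -37, -55, -57, -56, -58, -59]
base 303.45131414267837
```

drive_tool --plan '[{"travel": [0, 0, -2], "delta_rot": [0, 0, 0]}, {"travel": [0, 0, -2], "delta_rot": [0, 0, 0]}, {"travel": [0, 0, -2], "delta_rot": [0, 0, 0]}, {"travel": [0, 0, -2], "delta_rot": [0, 0, 0]}, {"travel": [0, 0, -2], "delta_rot": [0, 0, 0]}]' --claw 1

```text
t: 18.73
tool_pos: [454.0, -171.5, 87.3]
tcp_rot: [0.766, 0.642, -0.001, -0.006]
force: [0.5, -0.0, 0.4]
grip_width: 85.2
```

drive_tool --plan '[{"travel": [0, 0, 0], "delta_rot": [0, 0, 0]}, {"travel": [0, 0, 0], "delta_rot": [0, 0, 0]}]'

```text
t: 18.9
tool_pos: [453.8, -171.4, 87.2]
tcp_rot: [0.766, 0.642, -0.001, -0.006]
force: [-0.7, 1.0, 0.6]
grip_width: 85.7
```

```bash
python3 j.py
```

```text
t 18.95 pos [ 453.9 -171.5   87.3] w 85.2 F [-0.1 -0.4 -0.3] pad col 307.54
284 gray [87, 86, 89, 92, 100, 100, 103, 102, 85, 57, 39, 38, 49, 69, 81, 83, 90, 95, 96, 96, 92, 90, 89, 88, 85, 82, 83, 93, 122, 158, 173, 156, 120, 100, 96, 101, 106, 106, 106, 102, 100, 99, 99, 96, 95, 95, 95, 93, 95, 98, 97, 93, 89, 85, 85, 89, 99, 94, 63, 45, 52, 53, 55, 57, 53]
r-b [8, 7, 8, 8, 10, 10, 9, 9, 8, 4, 0, 1, 3, 4, 7, 9, 10, 10, 10, 19, 56, 106, 130, 126, 102, 52, 15, 9, 12, 12, 19, 24, 43, 62, 65, 66, 68, 70, 71, 68, 67, 65, 65, 64, 63, 62, 62, 62, 63, 66, 63, 59, 47, 23, 9, 8, 10, 10, -6, -39, -53, -58, -58, -56, -57]
```

drive_tool --plan '[{"travel": [0, 0, 0], "delta_rot": [0, 0, 0]}, {"travel": [0, 0, 0], "delta_rot": [0, 0, 0]}, {"travel": [0, 0, 0], "delta_rot": [0, 0, 0]}, {"travel": [0, 0, 0], "delta_rot": [0, 0, 0]}, {"travel": [0, 0, 0], "delta_rot": [0, 0, 0]}]' --claw 0 --force 30

```text
t: 19.37
tool_pos: [454.3, -172.5, 89.8]
tcp_rot: [0.766, 0.643, -0.002, -0.004]
force: [-10.0, 1.3, 20.9]
grip_width: 31.7
```

drive_tool --plan '[{"travel": [0, 0, 0], "delta_rot": [0, 0, 0]}, {"travel": [0, 0, 0], "delta_rot": [0, 0, 0]}, {"travel": [0, 0, 0], "delta_rot": [0, 0, 0]}]'

```text
t: 19.62
tool_pos: [454.1, -172.5, 89.9]
tcp_rot: [0.766, 0.642, -0.002, -0.004]
force: [-2.8, 1.2, 2.4]
grip_width: 31.5
```

```bash
python3 j.py
```

```text
t 19.67 pos [ 454.1 -172.5   89.9] w 31.3 F [-4.8 -0.3  3.1] pad col 311.55
284 gray [84, 85, 90, 93, 97, 101, 101, 105, 103, 105, 104, 99, 86, 64, 44, 39, 48, 68, 83, 85, 86, 84, 91, 93, 95, 95, 90, 88, 86, 81, 87, 90, 92, 94, 97, 101, 103, 106, 106, 105, 101, 100, 99, 97, 94, 94, 97, 93, 97, 97, 96, 95, 89, 85, 84, 89, 98, 95, 63, 47, 49, 54, 52, 53, 54]
r-b [9, 9, 7, 10, 9, 12, 8, 10, 8, 11, 9, 9, 7, 5, 1, 1, 3, 4, 6, 8, 7, 9, 9, 18, 57, 110, 131, 128, 103, 57, 21, 28, 51, 62, 64, 66, 67, 70, 70, 68, 66, 64, 64, 64, 62, 62, 61, 61, 63, 64, 63, 60, 48, 25, 10, 8, 9, 9, -5, -39, -53, -57, -59, -57, -58]
```

drive_tool --plan '[{"travel": [0, 0, -2], "delta_rot": [0, 0, 0]}, {"travel": [0, 0, -2], "delta_rot": [0, 0, 0]}, {"travel": [0, 0, -2], "delta_rot": [0, 0, 0]}, {"travel": [0, 0, -2], "delta_rot": [0, 0, 0]}, {"travel": [0, 0, -2], "delta_rot": [0, 0, 0]}]' --claw 1

```text
t: 20.08
tool_pos: [453.8, -172.4, 87.7]
tcp_rot: [0.766, 0.643, -0.002, -0.005]
force: [-0.6, -0.4, 0.5]
grip_width: 85.6
```

drive_tool --plan '[{"travel": [0, 0, 0], "delta_rot": [0, 0, 0]}, {"travel": [0, 0, 0], "delta_rot": [0, 0, 0]}]'

```text
t: 20.25
tool_pos: [453.6, -172.2, 87.6]
tcp_rot: [0.766, 0.643, -0.002, -0.005]
force: [-0.4, -0.3, -0.1]
grip_width: 85.7
```

drive_tool --plan '[{"travel": [0, 0, 0], "delta_rot": [0, 0, 0]}, {"travel": [0, 0, 0], "delta_rot": [0, 0, 0]}, {"travel": [0, 0, 0], "delta_rot": [0, 0, 0]}, {"travel": [0, 0, 0], "delta_rot": [0, 0, 0]}, {"travel": [0, 0, 0], "delta_rot": [0, 0, 0]}]' --claw 0 --force 30

```text
t: 20.67
tool_pos: [454.1, -173.4, 90.1]
tcp_rot: [0.766, 0.643, -0.002, -0.003]
force: [-10.1, 1.1, 20.5]
grip_width: 31.8
```

drive_tool --plan '[{"travel": [0, 0, 0], "delta_rot": [0, 0, 0]}, {"travel": [0, 0, 0], "delta_rot": [0, 0, 0]}, {"travel": [0, 0, 0], "delta_rot": [0, 0, 0]}]'

```text
t: 20.92
tool_pos: [454.0, -173.3, 90.2]
tcp_rot: [0.766, 0.643, -0.002, -0.004]
force: [-3.2, 1.0, 2.2]
grip_width: 31.7
```

```bash
python3 j.py
```

```text
t 20.97 pos [ 454.  -173.3   90.2] w 31.3 F [-3.3  0.3  3.2] pad col 316.05
284 gray [85, 85, 86, 92, 99, 101, 102, 104, 103, 103, 103, 104, 102, 102, 98, 93, 85, 65, 45, 39, 46, 63, 76, 86, 86, 86, 87, 94, 97, 94, 88, 88, 84, 79, 88, 95, 100, 105, 105, 107, 106, 103, 100, 99, 99, 98, 95, 92, 93, 93, 95, 96, 97, 91, 85, 85, 76, 57, 43, 43, 51, 53, 54, 56, 54]
r-b [8, 7, 10, 9, 10, 9, 8, 9, 9, 9, 10, 9, 9, 10, 9, 8, 8, 5, 1, 0, 3, 5, 7, 8, 7, 8, 10, 14, 44, 88, 121, 128, 111, 83, 64, 63, 65, 67, 71, 71, 69, 67, 67, 65, 65, 62, 62, 63, 63, 63, 63, 64, 63, 54, 36, 15, 9, 3, -16, -40, -54, -55, -58, -55, -56]
```

drive_tool --plan '[{"travel": [0, 0, -2], "delta_rot": [0, 0, 0]}, {"travel": [0, 0, -2], "delta_rot": [0, 0, 0]}, {"travel": [0, 0, -2], "delta_rot": [0, 0, 0]}, {"travel": [0, 0, -2], "delta_rot": [0, 0, 0]}, {"travel": [0, 0, -2], "delta_rot": [0, 0, 0]}]' --claw 1

```text
t: 21.38
tool_pos: [453.7, -173.2, 88.0]
tcp_rot: [0.766, 0.643, -0.002, -0.004]
force: [-0.4, -0.2, -0.4]
grip_width: 85.2
```

drive_tool --plan '[{"travel": [0, 1, 0], "delta_rot": [0, 0, 0]}, {"travel": [0, 1, 0], "delta_rot": [0, 0, 0]}]'

```text
t: 21.55
tool_pos: [453.5, -171.9, 87.9]
tcp_rot: [0.766, 0.643, -0.003, -0.004]
force: [-0.3, -0.3, 0.2]
grip_width: 85.2
```

drive_tool --plan '[{"travel": [0, 0, 0], "delta_rot": [0, 0, 0]}, {"travel": [0, 0, 0], "delta_rot": [0, 0, 0]}, {"travel": [0, 0, 0], "delta_rot": [0, 0, 0]}, {"travel": [0, 0, 0], "delta_rot": [0, 0, 0]}, {"travel": [0, 0, 0], "delta_rot": [0, 0, 0]}]' --claw 0 --force 30

```text
t: 21.97
tool_pos: [454.3, -173.1, 90.5]
tcp_rot: [0.766, 0.643, -0.003, -0.002]
force: [-9.1, 0.2, 20.2]
grip_width: 31.7
```

drive_tool --plan '[{"travel": [0, 0, 0], "delta_rot": [0, 0, 0]}, {"travel": [0, 0, 0], "delta_rot": [0, 0, 0]}, {"travel": [0, 0, 0], "delta_rot": [0, 0, 0]}]'

```text
t: 22.22
tool_pos: [454.1, -173.1, 90.6]
tcp_rot: [0.766, 0.643, -0.003, -0.002]
force: [-3.7, 1.3, 2.4]
grip_width: 31.3
```

```bash
python3 j.py
```

```text
t 22.27 pos [ 454.1 -173.1   90.6] w 31.5 F [-2.9  0.7  2.4] pad col 319.89
284 gray [86, 89, 89, 95, 101, 102, 102, 103, 104, 103, 103, 102, 102, 104, 97, 96, 99, 99, 102, 97, 84, 68, 48, 38, 50, 65, 81, 86, 85, 89, 88, 89, 91, 89, 90, 87, 85, 82, 89, 96, 98, 103, 106, 109, 108, 102, 99, 100, 99, 95, 92, 96, 95, 97, 98, 96, 93, 84, 61, 52, 52, 52, 54, 53, 53]
r-b [8, 7, 8, 10, 9, 11, 8, 10, 10, 10, 9, 10, 8, 9, 9, 10, 9, 10, 10, 9, 7, 5, 2, -1, 1, 4, 7, 7, 8, 8, 8, 15, 45, 94, 124, 128, 109, 79, 65, 62, 64, 67, 70, 70, 68, 68, 65, 65, 64, 64, 64, 62, 62, 63, 65, 65, 62, 52, 19, -28, -54, -57, -57, -57, -57]
```

The pale block has now just about reached the fixed jaw. One more full squeeze should press the spring in by about 8 mm, and I'll hold that one.

drive_tool --plan '[{"travel": [0, 0, -2.5], "delta_rot": [0, 0, 0]}, {"travel": [0, 0, -2.5], "delta_rot": [0, 0, 0]}, {"travel": [0, 0, -2.5], "delta_rot": [0, 0, 0]}, {"travel": [0, 0, -2.5], "delta_rot": [0, 0, 0]}, {"travel": [0, 0, -2.5], "delta_rot": [0, 0, 0]}]' --claw 1

```text
t: 22.68
tool_pos: [453.8, -172.9, 87.9]
tcp_rot: [0.766, 0.643, -0.003, -0.003]
force: [-0.1, -0.1, 0.2]
grip_width: 85.6
```

drive_tool --plan '[{"travel": [0, 1, 0], "delta_rot": [0, 0, 0]}, {"travel": [0, 1, 0], "delta_rot": [0, 0, 0]}]'

```text
t: 22.85
tool_pos: [453.6, -171.7, 87.8]
tcp_rot: [0.766, 0.643, -0.003, -0.003]
force: [-0.1, -1.0, -0.0]
grip_width: 85.0
```

```bash
cat > k.py <<'E'
import cv2,numpy as np,glob
for fn in ['pics/s9.png']+sorted(glob.glob('pics/j*.png')):
    p=cv2.imread(fn).astype(float)
    d=np.clip(75-p[278:290,285:330].mean(2),0,None).sum(0); pl=(d*np.arange(285,330)).sum()/d.sum()
    rb=p[..., 2]-p[...,0]
    o=np.clip(rb[278:290,285:345]-90,0,None).sum(0);c=(o*np.arange(285,345)).sum()/o.sum()
    e=rb[282:289,330:348].mean(0);i=np.where((e[:-1]>=30)&(e[1:]<30))[0]
    g=p[272:276,300:345];gr=np.clip(g[...,1]-(g[...,2]+g[...,0])/2-20,0,None).sum(0)
    st=(gr*np.arange(300,345)).sum()/max(gr.sum(),1)
    print(fn,'plate',pl.round(2),'pad',c.round(2),'gap',(c-pl).round(2),'block right',(330+i+(e[i]-30)/(e[i]-e[i+1])).round(2),'stripe',st.round(2))
E
python3 j.py|head -1; python3 k.py
```

```text
t 22.9 pos [ 453.7 -171.8   87.8] w 85.4 F [ 0.4 -0.9 -0.1] pad col 319.9
pics/s9.png plate 291.77 pad 306.27 gap 14.51 block right [337.69] stripe 326.64
pics/j1832.png plate 295.89 pad 309.95 gap 14.07 block right [337.68] stripe 326.65
pics/j1895.png plate 295.9 pad 309.91 gap 14.01 block right [337.69] stripe 326.55
pics/j1967.png plate 299.99 pad 313.55 gap 13.56 block right [337.68] stripe 326.62
pics/j2097.png plate 303.5 pad 317.61 gap 14.11 block right [339.25] stripe 328.09
pics/j2227.png plate 307.34 pad 321.48 gap 14.14 block right [342.52] stripe 332.17
pics/j2290.png plate 307.4 pad 321.45 gap 14.05 block right [342.52] stripe 332.07
```

drive_tool --plan '[{"travel": [0, 0, 0], "delta_rot": [0, 0, 0]}, {"travel": [0, 0, 0], "delta_rot": [0, 0, 0]}, {"travel": [0, 0, 0], "delta_rot": [0, 0, 0]}, {"travel": [0, 0, 0], "delta_rot": [0, 0, 0]}, {"travel": [0, 0, 0], "delta_rot": [0, 0, 0]}]' --claw 0 --force 30

```text
t: 23.32
tool_pos: [454.4, -172.9, 90.6]
tcp_rot: [0.766, 0.643, -0.003, -0.001]
force: [-10.5, 0.9, 22.6]
grip_width: 31.6
```

drive_tool --plan '[{"travel": [0, 0, 0], "delta_rot": [0, 0, 0]}, {"travel": [0, 0, 0], "delta_rot": [0, 0, 0]}, {"travel": [0, 0, 0], "delta_rot": [0, 0, 0]}]'

```text
t: 23.57
tool_pos: [454.2, -172.9, 90.7]
tcp_rot: [0.766, 0.643, -0.003, -0.001]
force: [-2.5, 0.1, 2.6]
grip_width: 31.4
```

```bash
python3 j.py; python3 k.py|tail -2
```

```text
t 23.62 pos [ 454.2 -172.9   90.7] w 31.7 F [-3.2  0.8  4. ] pad col 319.84
284 gray [86, 87, 88, 92, 98, 101, 98, 103, 104, 103, 103, 104, 100, 102, 101, 96, 99, 101, 102, 101, 94, 92, 99, 101, 96, 82, 52, 42, 48, 66, 81, 87, 90, 90, 90, 87, 85, 83, 90, 95, 98, 103, 105, 108, 106, 100, 100, 99, 96, 94, 94, 91, 94, 95, 96, 95, 93, 82, 63, 50, 51, 52, 54, 52, 54]
r-b [8, 8, 8, 8, 10, 9, 11, 9, 10, 9, 10, 9, 9, 11, 10, 9, 11, 9, 9, 9, 9, 9, 9, 10, 9, 6, 1, 0, 1, 5, 6, 13, 44, 93, 123, 127, 109, 81, 63, 63, 66, 67, 71, 73, 70, 69, 66, 63, 65, 63, 62, 64, 63, 63, 63, 65, 64, 52, 18, -29, -52, -58, -57, -56, -57]
pics/j2290.png plate 307.4 pad 321.45 gap 14.05 block right [342.52] stripe 332.07
pics/j2362.png plate 310.99 pad 321.39 gap 10.4 block right [342.51] stripe 332.11
```

Run:
```python
from h import *
print(arm.hand_in()); st=arm.get_state();print(st['t'],st['grip_width'])
```

```text
the job is handed in; nothing more can be done
None
the job is handed in; nothing more can be done
```

I swapped the two catchers and pumped the clamp until the pad held the pale one against the fixed jaw. I handed the job in at about 23.6 s, still squeezing the trigger. The hand-in reported no verdict.

**Swap:** I set the dark catcher aside on the bare table, moved the pale one onto the bed, then put the dark one on the coaster. A picture showed the dark one upright, an estimated 5 mm or so from the coaster's centre. The pale one stood square between the jaws, about 10 mm short of the fixed jaw.

**Pumping:** I made five full squeezes with 30 N and kept the last one held. During the last squeeze the jaw plate advanced about 4 px (roughly 8 mm). The pad and the pale catcher moved less than 0.1 px, so the catcher is against the fixed jaw with the spring in by about 8 mm. Grip width at the end was 31.5 mm, meaning the trigger is fully squeezed.

**Checks that disagreed:**
- **Finger height:** The fingertips sat about 30–35 mm higher than the reported tool position implied. My first grasp closed in the air just above the dark catcher, without touching it as far as the force reading showed. I corrected for this by eye and by feeling for contact.
- **Camera agreement:** The two cameras differed by about 3–4 mm on the clamp's position, so I used the average.
- **Final squareness:** I did not measure the pale catcher's angle again after the last squeeze. My twelve views were used up, so that check was by pixel positions only.

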